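Lock the stencil press by feel

TASK

Lock the bed of the stencil press: take the lock pin, put its prong into the long slot in the front of the press, feel along the plate hidden inside until the prong finds the latch hole, then push the pin fully home so that its handle meets the press, and let go of it there, upright. Feel gently: never push the pin against the press with more than about 35 N. Do not disturb the jar, the tape roll or the cup.

Things in the scene. Friction and masses are not known exactly. Their poses are not given: they have to be found in the camera images.
- slot (a point): Centre of the mouth of the slot, on the press's front face, 59 mm above the table. Its x axis points level into the press, square to the front face; y along the slot; z up. The slot is a level letterbox 110 mm wide (y -55 to +55 mm) and 16 mm high (z -8 to +8 mm), 45 mm deep to the hidden plate.
- pin_center (a point): Centre of the loose lock pin's handle, 30 mm above its underside. The handle is an upright black block 36 (x) by 26 (y) by 60 mm high, standing on the table; pin 0.15 to 0.3 kg. x axis along the prong, z up. Grasp it from above across y (26 mm).
- pin_tip (a point): Round tip of the pin's steel prong, 93 mm from the handle's centre along the pin's x, at that centre's height. The prong is a round bar 10 mm thick, standing 75 mm out of the handle's +x face. With the handle against the press front the tip is 75 mm inside; stopped by the plate it is 45 mm inside.
- jar_center (a point): Centre of a bystander: a closed screw-top jar, 64 mm across, 85 mm high.
- tape: Bystander: roll of paper tape lying flat, 90 mm across, 24 mm high; origin at the centre of its underside.
- cup: Bystander: white plastic cup, 74 mm across the rim, 85 mm high; origin at the centre of its underside.
- press: The press: heavy fixed grey machine, 260 mm wide (y), 280 mm deep (x), top 85 mm high; a roller between side frames stands on it from 155 mm behind the front face, 170 mm high, with a crank at +y. Origin on the table under the middle of its front face, axes as for the slot.
- pin: The lock pin as a whole: origin at the centre of the handle's underside, axes as for its centre.
- plate (a point): Middle of the hidden steel plate that closes the slot, on its face, 45 mm straight in from the slot's mouth; same axes. Plate parallel to the front, 25 mm thick, does not move when pushed. One latch hole, 14 mm wide (y), as high as the slot, hollow behind. Its centre lies anywhere from y = -36 to +36 mm: new every time, unseen, not measured; this point does not show it.
- ledge (a point): Middle of the top of a steel ledge under the slot, 27 mm above the table, 25 mm in front of the front face. The ledge is 150 mm wide (y) and stands 50 mm out from the front face. The handle of the inserted pin rests on it once let go; the prong is then 2 mm below the middle of the slot.
Things that resemble listed ones, but are neither listed nor needed, are in the scene too. Leave any green look-alike of the pin alone.

How it is judged (in metres and radians):
On the way:
1. the prong's tip is inside the slot of the press (x of pin_tip in the frame of slot above 0.015 m and distance between pin_tip and slot below 0.08 m and z of pin_tip in the frame of slot between -0.02 and 0.02 m), for 0.1 s.
At the end, for the whole second after the job is handed in: the prong sits in the latch hole with its tip at least 69 mm inside the press front (handle within 6 mm of the press face) and within 20 mm of the slot's height, the pin upright and square to the press within 10 degrees, released and at rest (x of pin_tip in the frame of slot above 0.069 m and distance between pin_tip and slot below 0.1 m and angle between the x axis of pin and the x axis of press, either way round below 0.17 rad and angle between pin's own z axis and vertical below 0.17 rad and linear speed of pin below 0.02 m/s and z of pin_tip in the frame of slot between -0.02 and 0.02 m); the robot touches nothing.
It fails at once if the pin is pushed against the press or the plate inside with more than 35 N (contact force between pin and press above 35 N).
It fails at once if the jar is moved more than 30 mm (distance of jar_center from where it was at the start of the episode above 0.03 m).
It fails at once if the tape roll is moved more than 30 mm (distance of tape from where it was at the start of the episode above 0.03 m).
It fails at once if the cup is moved more than 30 mm (distance of cup from where it was at the start of the episode above 0.03 m).
It also fails if it takes over 64 s, if anything falls off the work surface, if the arm or the gripper's body presses on something with over 40 N, if the wrist force passes 120 N, or if a joint passes its speed limit or range.

ROBOT

A 7-joint arm with a two-finger parallel gripper is mounted at the origin on the work surface. World frame = base frame: x ahead of the robot, y to its left, z up, the work surface at z = 0. Lengths are in mm, angles in rad, forces in N, time in s.
With the tool pointing down it reaches from about 425 to 1025 mm from the base axis. Payload 3.6 kg.
Tool frame: the origin (TCP) lies midway between the tips of the shut fingers; the grasp point (between the pads) lies 19 mm behind it (bot.grip_point_offset is the distance from the TCP to the grasp point, in mm); z points along the fingers, y is the direction in which the jaws open and shut (so a half turn about z gives the same grasp; the last joint's range is limited). The gripper opens to 85 mm and grips with 20 to 120 N. Pads are 22 mm wide; open, the fingers measure 114 mm over their backs; the gripper's body (76 mm by 85 mm) begins 54 mm behind the grasp point. The pads swing forward as they close: fully open they stand 13 mm farther back than shut.
Start: joints at [1.242, 0.591, 0.048, 1.609, -0.033, 0.943, -0.034], TCP at [169.376, -704.941, 231.302] pointing down, gripper open.
Joint ranges: [-2.69, 2.69], [-0.47, 2.24], [-1.27, 1.36], [0.19, 2.51], [-1.53, 4.68], [0.08, 2.07], [-3.09, 3.09]. Speed limits (rad/s): [2.57, 2.57, 3.14, 3.14, 3.14, 3.14, 3.14].

INTERFACE

Orientations are given as a unit quaternion [x, y, z, w].
In Python, from cell import bot gives the robot as it stands.
- The arm moves only by the tool arm_command, never from a script. Its argument "targets" is text: rows parted by semicolons, each of 4 numbers parted by spaces: the shift along the tool's x, y, z each as a share of 0.1 m, from -1 to 1, then the turn about the tool's z as a share of pi rad, from -1 to 1. In form: dx dy dz roll; .... A call has 1 to 10 rows; each row is the pose to reach, as a shift and turn from the pose commanded when the call began, along the tool's axes at that moment, turning the shorter way round; what a row does not reach only later rows make up. A row lasts 1/8 s, in which the tool goes at most 62.5 mm and 10.7 degrees, less where a joint would pass 70% of its speed; a pose out of reach is approached as far as the arm can. A call with a number of a shift or a turn outside -1 to 1 is refused whole. A call with a gripper value outside its range is refused whole. "fingers" is the gripper command: -1 is shut, 1 is fully open, values between are in proportion, set as the call begins (left out, the last holds). The fingers move at their own pace and stop on an object; "newtons" is the grip in N (left out, the last holds). Time passes only in rows, so rows that repeat a pose let the fingers close. It gives the time, the measured TCP pose, the force and the opening at its end, in the units of the state.
- bot.read_state(): the state, without advancing time (a new reading comes with each control period).
- bot.snapshot(name): name is "scene" or "top"; returns a dict with "color" (384x512x3 uint8, red, green, blue), "vertical_fov" (degrees; the focal length in pixels is half the picture's height over the tangent of half this angle, whatever the lens; pixels are square), "cx", "cy" (the principal point, pixels), "k1" (the pictures are not rectified: a ray, as slopes to the right and down, at radius r is drawn at 1 + k1 r^2 times it, then the intrinsics apply), "R" (3x3) and "t" (3): a world point X has camera coordinates R X + t. Camera axes: x right, y down, z forward; pixel columns grow to the right and rows downward; lengths in mm; the calibration is good to about 2 mm. A picture is of the moment at which its call begins. There is no depth.
- bot.hand_in(): hands the job in, once; it reports no verdict.
The state is a dict: "time_s": time; "joint_pos": joint angles; "qd": joint speeds; "joint_efforts": joint torques, N m; "ee_pos": TCP position; "tool_rot": TCP orientation; "ft_force": force on the tool from outside, world axes, zero at the start; "moment": the same for the moment, N m; "finger_gap": finger opening in mm.
Only numpy, scipy, OpenCV 4.12 (cv2) and the standard library are available. Lean on these libraries where they do the work, as an engineer would, in place of code of your own. Each camera call takes 0.05 s, during which the arm holds its last target. There are 200 camera calls.

## Working session

There is one attempt and no reset: what is moved stays moved. The work goes in short steps, Python scripts to look and compute and a tool call to move; the robot and the scene stay as the last step left them, time stands still between calls to the robot, and variables do not carry over. Pictures are saved under pics/ and viewed, on a budget of 10 in all, crops included, one or two more only if the job needs it, and the job is handed in when it is done.

Besides the shell and the picture viewer there is one more tool, called in YAML: its name, and indented under it one key for each argument. arm_command: Moves the arm, as the interface text tells. Shift numbers are shares of 0.1 m and turn numbers shares of pi rad, none past 1 either way. Its arguments: {"type":"object","properties":{"targets":{"type":"string"},"fingers":{"type":"number"},"newtons":{"type":"number"}},"required":["targets"]}

```bash
mkdir -p pics; cat > h.py <<'E'
import numpy as np, cv2, pickle
from cell import bot
def snap(n,tag):
    s=bot.snapshot(n); pickle.dump(s,open(f'pics/{tag}.pkl','wb')); return s
def K(s):
    f=192/np.tan(np.radians(s['vertical_fov'])/2); return f,s['cx'],s['cy'],s['k1']
def px2w(s,u,v,z):
    f,cx,cy,k=K(s); d=np.array([(u-cx)/f,(v-cy)/f]); p=d.copy()
    for _ in range(30): p=d/(1+k*(p@p))
    R=np.array(s['R']);t=np.array(s['t']); C=-R.T@t; r=R.T@np.array([p[0],p[1],1])
    return C+r*(z-C[2])/r[2]
def w2px(s,X):
    f,cx,cy,k=K(s); c=np.array(s['R'])@np.array(X,float)+np.array(s['t']); p=c[:2]/c[2]; p=p*(1+k*(p@p))
    return p*f+[cx,cy]
E
python3 - <<'E'
from h import *
print(bot.read_state())
ims=[]
for n in ('scene','top'):
    s=snap(n,n+'0'); print(n,K(s),-np.array(s['R']).T@s['t'])
    cv2.imwrite(f'pics/{n}0.png',cv2.resize(s['color'][:,:,::-1],(800,600),interpolation=cv2.INTER_CUBIC))
E
```

```text
{'time_s': 0.0, 'joint_pos': array([ 1.24150109,  0.59211043,  0.04832888,  1.60984594, -0.03330534,
        0.94270375, -0.03369065]), 'qd': array([ 0.00167032,  0.00149086,  0.00228541, -0.0004278 , -0.00070577,
        0.00044944,  0.00074503]), 'joint_efforts': array([ 3.06045522e-04, -5.48690665e+01,  1.54610697e+00, -1.98123336e+01,
        9.37666220e-03,  8.63926340e-03, -2.91458569e-06]), 'ee_pos': array([ 169.16496387, -704.12503383,  230.13912909]), 'tool_rot': array([ 9.93053840e-01,  1.17655395e-01, -2.01807964e-04, -1.11286274e-03]), 'ft_force': array([-0.05757254, -0.90691519, -0.31896048]), 'moment': array([-0.03260394, -0.01152471, -0.01186493]), 'finger_gap': 85.70620426158568}
scene (np.float64(466.81844383411857), 242.4200229928429, 186.67573914804905, -0.12001274284659216) [1071.66613609  342.2035088  1143.15627095]
top (np.float64(488.2993167094985), 259.16965619016025, 195.63973491024458, -0.21558473178562576) [ 196.22155611   57.61713958 1478.17681279]
```

View pics/scene0.png

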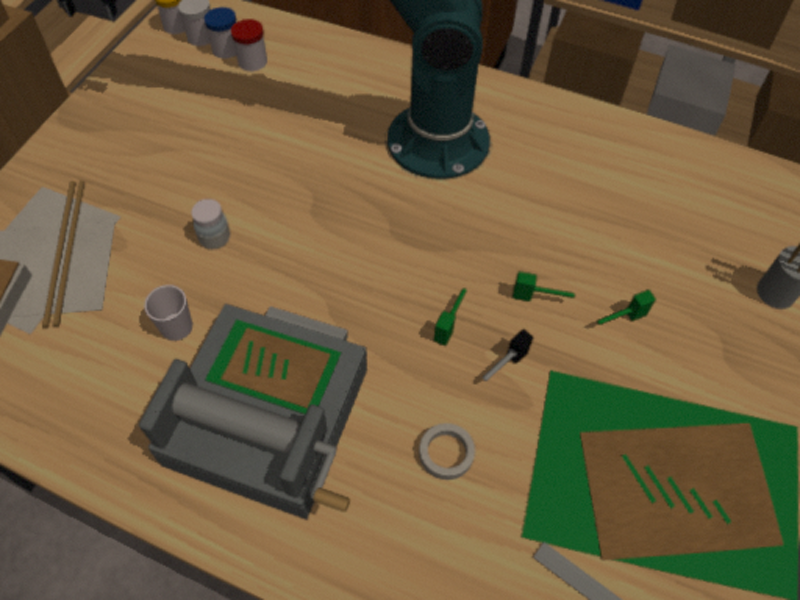

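View pics/top0.png

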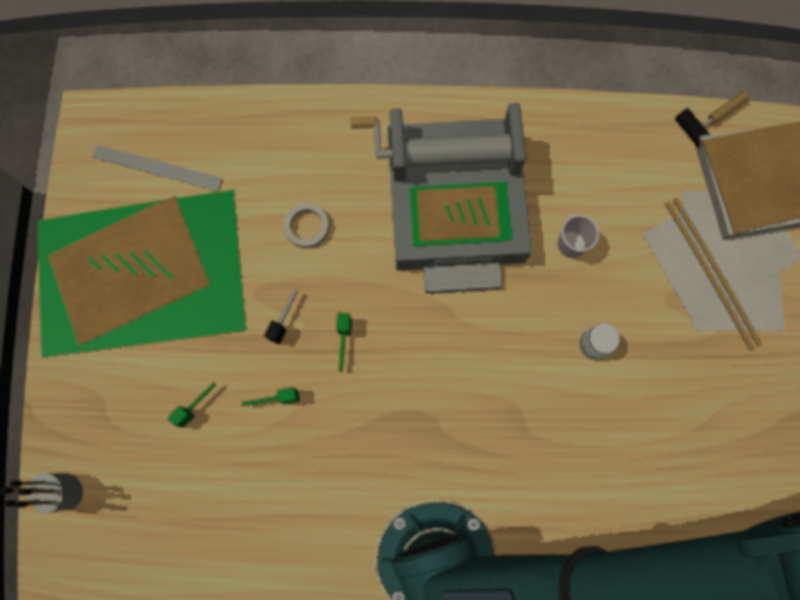

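Candidates for the pin: black block (top view 276,330; scene view 520,347), and green look-alikes (top view 344,325; 288,396; 180,415). The black one with a steel prong matches the description. I'll check it in a close crop.

```bash
python3 - <<'E'
from h import *
a=pickle.load(open('pics/top0.pkl','rb'))['color'];b=pickle.load(open('pics/scene0.pkl','rb'))['color']
def crop(im,u,v,w,h,k):
    c=cv2.resize(im[v:v+h,u:u+w],(w*k,h*k),interpolation=cv2.INTER_CUBIC)
    for x in range(0,w,10): cv2.putText(c,str(u+x),(x*k,8),0,.3,(255,0,0),1); c[:,x*k]=c[:,x*k]//2+60
    for y in range(0,h,10): cv2.putText(c,str(v+y),(0,y*k+8),0,.3,(255,0,0),1); c[y*k]=c[y*k]//2+60
    return c
r1=np.hstack([crop(a,160,175,50,50,6),crop(b,300,200,50,50,6)])
r2=crop(a,245,145,100,45,6)
cv2.imwrite('pics/c1.png',np.vstack([r1,r2])[:,:,::-1].clip(0,255))
E
```

```text
(no output)
```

View pics/c1.png

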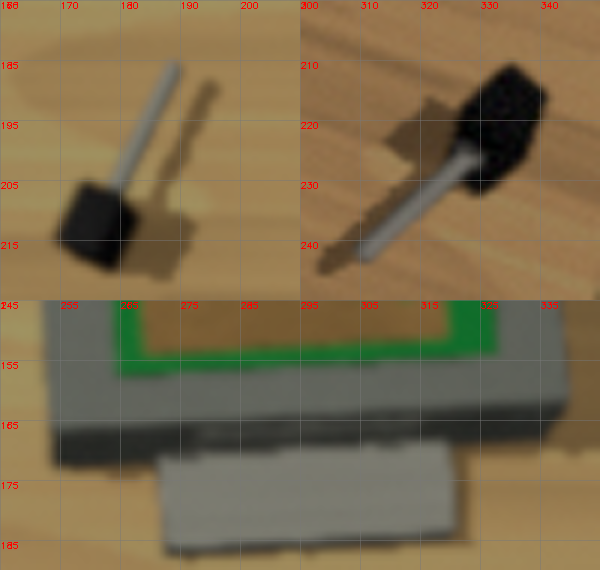

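The crop confirms a black handle with a steel prong: in the top view the tip is at (189,186) and the handle at (176,213). In the scene view the tip is at (310.7,242.5). The ledge corners and the press's front top edge are clear. Next I'll fit both poses.

```bash
cat > fit.py <<'E'
from h import *
from scipy.optimize import least_squares
T=pickle.load(open('pics/top0.pkl','rb'));S=pickle.load(open('pics/scene0.pkl','rb'))
def tf(p,l): c,s=np.cos(p[2]),np.sin(p[2]); return [p[0]+c*l[0]-s*l[1],p[1]+s*l[0]+c*l[1],l[2]]
def fit(obs,p0):
    f=lambda p:np.concatenate([w2px(s,tf(p,l))-uv for s,l,uv in obs])
    r=least_squares(f,p0,x_scale=[10,10,.1],loss='soft_l1'); return r.x,r.fun.reshape(-1,2).round(1)
if __name__=='__main__':
    # pin: origin handle underside
    po=[(T,(93,0,30),(189.3,186)),(T,(18,0,35),(179.5,206.7)),(S,(93,0,30),(310.7,242.3)),(S,(18,0,30),(328.3,225.8))]
    a,b=px2w(T,179.5,206.7,30),px2w(T,189.3,186,30); print(a,b)
    p,r=fit(po,[a[0],a[1],np.arctan2(b[1]-a[1],b[0]-a[0])]); print('pin',p.round(3),r.tolist())
    for s,im in((T,'T'),(S,'S')):
        m=(s['color'].max(2)<45); 
        c=w2px(s,tf(p,(0,0,30))).astype(int); ys,xs=np.nonzero(m[c[1]-14:c[1]+15,c[0]-14:c[0]+15]); 
        pts=np.array([w2px(s,tf(p,(i*18,j*13,k))) for i in(-1,1) for j in(-1,1) for k in(0,60)])
        print(im,'mask bbox',xs.min()+c[0]-14,xs.max()+c[0]-14,ys.min()+c[1]-14,ys.max()+c[1]-14,'model',pts.min(0).round(1),pts.max(0).round(1))
    po=[(T,(-50,75,27),(272.5,185.8)),(T,(-50,-75,27),(320.8,183.3)),(T,(0,130,85),(253.3,166.7)),(T,(0,-130,85),(339.7,162.2)),
        (S,(0,-130,85),(228/1.5625,308/1.5625)),(S,(0,130,85),(366/1.5625,352/1.5625)),(S,(-50,75,27),(347/1.5625,327/1.5625)),(S,(-50,-75,27),(269/1.5625,309/1.5625))]
    a=px2w(T,296,178,27)
    for sub in (po,po[:4]):
        p,r=fit(sub,[a[0],a[1],0.0]); print('press',p.round(3),r.tolist(),'slot',np.round(tf(p,(0,0,59)),1))
E
python3 fit.py; python3 -c "
from h import *
from scipy.spatial.transform import Rotation as R
print(R.from_quat(bot.read_state()['tool_rot']).as_matrix().round(3))"
```

```text
[445.4342281  306.31759394  30.        ] [510.02802467 279.22404696  30.        ]
pin [ 4.26527e+02  3.15953e+02 -3.93000e-01] [[-0.3, -0.8], [-1.2, 0.4], [-1.1, 0.1], [-0.1, -0.9]]
T mask bbox 170 182 206 219 model [167.9 204. ] [183.9 221.3]
S mask bbox 325 340 212 231 model [323.  208.4] [342.4 233.1]
press [ 5.71443e+02 -4.32560e+01  8.30000e-02] [[-0.6, -0.0], [0.0, -0.6], [-0.7, -0.5], [0.2, -1.4], [-2.5, -3.7], [0.3, -3.9], [0.2, 1.2], [0.3, -2.4]] slot [571.4 -43.3  59. ]
press [ 5.69518e+02 -4.43120e+01  7.30000e-02] [[-0.4, 0.4], [0.2, 0.2], [-0.4, -0.3], [0.6, -0.4]] slot [569.5 -44.3  59. ]
[[ 0.972  0.234 -0.001]
 [ 0.234 -0.972  0.002]
 [-0.    -0.002 -1.   ]]
```

Next I travel around the base at height, rolling on the way to line up with the pin.

arm_command:
  targets: "0.3 -0.25 0 0; 0.7 -0.55 0 0; 1 -0.8 0 0"
  fingers: 1

```text
time_s: 0.48
ee_pos: [249.5, -601.7, 230.7]
tool_rot: [0.993, 0.118, 0.0, -0.001]
ft_force: [0.1, -0.3, -0.0]
finger_gap: 85.7
```

arm_command:
  targets: "0.3 -0.25 0 0; 0.7 -0.55 0 0; 1 -0.8 0 0"

```text
time_s: 0.85
ee_pos: [327.9, -500.5, 230.9]
tool_rot: [0.993, 0.118, 0.0, -0.001]
ft_force: [1.1, -0.3, -0.8]
finger_gap: 85.3
```

arm_command:
  targets: "0.3 -0.25 0 0; 0.7 -0.55 0 0; 1 -0.8 0 0"

```text
time_s: 1.23
ee_pos: [406.2, -399.4, 231.0]
tool_rot: [0.993, 0.118, 0.0, -0.0]
ft_force: [-0.1, 0.0, -0.2]
finger_gap: 85.4
```

arm_command:
  targets: "0.3 -0.25 0 0; 0.7 -0.55 0 0; 1 -0.8 0 0"

```text
time_s: 1.6
ee_pos: [484.7, -298.3, 231.0]
tool_rot: [0.993, 0.118, 0.0, -0.0]
ft_force: [-0.1, 0.3, 0.0]
finger_gap: 85.1
```

arm_command:
  targets: "0.3 -0.25 0 0.05; 0.7 -0.55 0 0.1; 1 -0.8 0 0.15; 1 -0.8 0 0.2; 1 -0.8 0 0.2"

```text
time_s: 2.22
ee_pos: [561.9, -198.5, 230.8]
tool_rot: [0.981, -0.193, -0.001, 0.0]
ft_force: [-0.4, 0.2, -0.6]
finger_gap: 85.4
```

arm_command:
  targets: "-0.2 -0.3 0 0; -0.4 -0.55 0 0; -0.64 -0.85 0 0"

```text
time_s: 2.6
ee_pos: [534.7, -96.8, 231.2]
tool_rot: [0.981, -0.195, -0.0, 0.0]
ft_force: [-0.2, -0.1, -0.8]
finger_gap: 85.7
```

arm_command:
  targets: "-0.2 -0.3 0 0; -0.4 -0.55 0 0; -0.64 -0.85 0 0"

```text
time_s: 2.98
ee_pos: [508.3, 6.3, 231.3]
tool_rot: [0.981, -0.195, 0.0, 0.0]
ft_force: [0.5, 0.8, -0.3]
finger_gap: 85.0
```

arm_command:
  targets: "-0.2 -0.3 0 0; -0.4 -0.55 0 0; -0.64 -0.85 0 0"

```text
time_s: 3.35
ee_pos: [481.9, 109.3, 231.3]
tool_rot: [0.981, -0.195, 0.0, 0.0]
ft_force: [0.8, 0.3, 0.6]
finger_gap: 85.1
```

arm_command:
  targets: "-0.2 -0.3 0 0; -0.4 -0.55 0 0; -0.64 -0.85 0 0"

```text
time_s: 3.72
ee_pos: [455.6, 212.3, 231.3]
tool_rot: [0.981, -0.195, 0.0, 0.0]
ft_force: [0.4, 0.6, 0.8]
finger_gap: 85.4
```

arm_command:
  targets: "-0.2 -0.3 0 0; -0.4 -0.55 0 0; -0.64 -0.85 0 0; -0.64 -0.85 0.5 0; -0.64 -0.85 0.9 0; -0.64 -0.85 0.9 0"

```text
time_s: 4.47
ee_pos: [427.4, 313.4, 138.9]
tool_rot: [0.981, -0.195, -0.002, 0.003]
ft_force: [-0.4, -0.3, -0.2]
finger_gap: 85.2
```

arm_command:
  targets: "-0.02 -0.02 0.3 0; -0.02 -0.02 0.6 0; -0.02 -0.02 0.6 0; -0.02 -0.02 0.6 0"

```text
time_s: 4.97
ee_pos: [429.1, 318.9, 83.0]
tool_rot: [0.981, -0.195, 0.001, -0.001]
ft_force: [0.3, 0.0, 0.1]
finger_gap: 85.4
```

```bash
python3 - <<'E'
from h import *
o=[]
for n,(X) in (('scene',(440,310,40)),('top',(440,310,40))):
    s=snap(n,n+'1'); u,v=w2px(s,X).astype(int); c=s['color'][max(v-35,0):v+35,u-35:u+35]; o.append(cv2.resize(c,(400,400),interpolation=cv2.INTER_CUBIC))
cv2.imwrite('pics/g1.png',np.hstack(o)[:,:,::-1]); print(bot.read_state()['ee_pos'])
E
```

```text
[429.0752911  319.08600547  83.04861818]
```

View pics/g1.png

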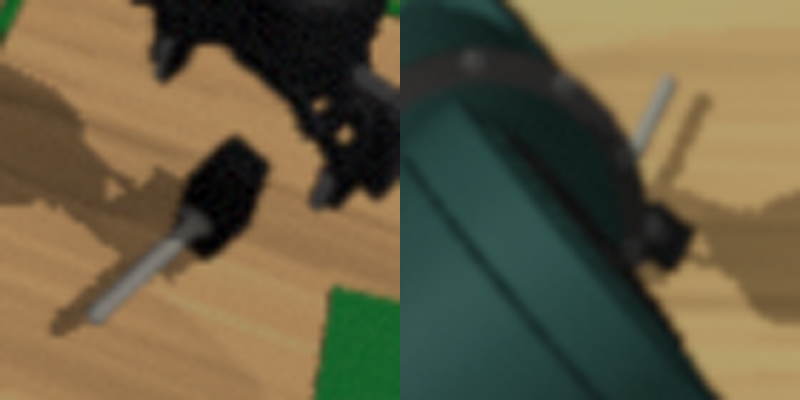

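The scene crop shows the open fingertips at (165,75) and (322,200), straddling the handle at (225,195). They're well aligned, so I descend and grip.

arm_command:
  targets: "-0.01 0.04 0.2 0; -0.01 0.04 0.4 0; -0.01 0.04 0.61 0; -0.01 0.04 0.61 0; -0.01 0.04 0.61 0"

```text
time_s: 5.7
ee_pos: [426.1, 315.7, 21.4]
tool_rot: [0.981, -0.195, 0.001, -0.001]
ft_force: [0.1, 0.1, 0.1]
finger_gap: 85.1
```

arm_command:
  targets: "0 0 0 0; 0 0 0 0; 0 0 0 0; 0 0 0 0; 0 0 0 0; 0 0 0 0; 0 0 0 0; 0 0 0 0"
  fingers: -1
  newtons: 70

```text
time_s: 6.7
ee_pos: [425.7, 315.5, 20.7]
tool_rot: [0.981, -0.195, 0.0, -0.0]
ft_force: [0.2, -0.3, 5.0]
finger_gap: 25.4
```

arm_command:
  targets: "0 0 -0.3 0; 0 0 -0.65 0; 0 0 -1 0"

```text
time_s: 7.08
ee_pos: [424.7, 314.6, 120.6]
tool_rot: [0.981, -0.195, -0.001, 0.001]
ft_force: [0.2, 0.4, -1.4]
finger_gap: 25.0
```

arm_command:
  targets: "0.15 0.3 0 0; 0.3 0.65 0 0; 0.48 1 0 0"

```text
time_s: 7.45
ee_pos: [430.7, 203.2, 120.0]
tool_rot: [0.981, -0.195, -0.0, 0.0]
ft_force: [0.6, -0.1, -1.2]
finger_gap: 24.8
```

arm_command:
  targets: "0.15 0.3 0 0; 0.3 0.65 0 0; 0.48 1 0 0"

```text
time_s: 7.82
ee_pos: [436.8, 92.4, 119.9]
tool_rot: [0.981, -0.195, -0.001, 0.0]
ft_force: [1.2, -0.0, -1.8]
finger_gap: 25.1
```

arm_command:
  targets: "0.15 0.3 0 -0.04; 0.3 0.65 0 -0.08; 0.48 1 0 -0.12; 0.48 1 0 -0.15; 0.48 1 0 -0.15; 0.48 1 0 -0.15"

```text
time_s: 8.57
ee_pos: [443.5, -16.6, 120.1]
tool_rot: [0.999, 0.039, -0.0, -0.0]
ft_force: [-0.9, -0.5, -2.1]
finger_gap: 24.9
```

```bash
python3 - <<'E'
from h import *
st=bot.read_state(); print(st['ee_pos'],st['tool_rot'],st['ft_force'],st['joint_pos'].round(2))
o=[]
for n,w in (('scene',60),('top',60)):
    s=snap(n,n+'2'); u,v=w2px(s,(530,-30,80)).astype(int); print(n,u-w,v-w)
    c=s['color'][v-w:v+w,u-w:u+w]; o.append(cv2.resize(c,(400,400),interpolation=cv2.INTER_CUBIC))
cv2.imwrite('pics/g2.png',np.hstack(o)[:,:,::-1])
E
```

```text
[443.45559576 -16.58566088 120.10347182] [ 9.99232810e-01  3.91623355e-02 -2.93579247e-04 -1.27846450e-04] [-0.86727959 -0.51556859 -2.0680664 ] [ 0.08  0.44 -0.18  2.31  0.2   0.4  -1.76]
scene 139 137
top 231 117
```

View pics/g2.png

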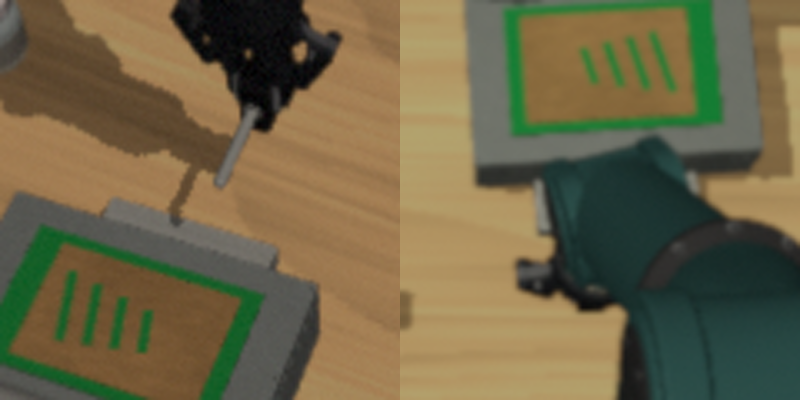

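```bash
python3 - <<'E'
from fit import *
S2=pickle.load(open('pics/scene2.pkl','rb'))
print(px2w(S2,205,192.5,129), px2w(S2,139+253*.3,137+108*.3,129))
po=[(T,(-50,75,27),(272.5,185.8)),(T,(-50,-75,27),(320.8,183.3)),(T,(0,130,85),(253.3,166.7)),(T,(0,-130,85),(339.7,162.2))]
q=[(S2,(-50,75,27),(222.1,210.5)),(S2,(-50,-75,27),(172,197)),(S2,(0,-130,85),(143.5,194.9)),(S2,(0,130,85),(234.4,223.1))]
for sub in(po,q,po+q):
    p,r=fit(sub,[570,-44,.08]); print(p.round(3),r.tolist())
E
```

```text
[536.20579139  -7.05756985 129.        ] [461.18244795 -15.01942545 129.        ]
[ 5.69518e+02 -4.43120e+01  7.30000e-02] [[-0.4, 0.4], [0.2, 0.2], [-0.4, -0.3], [0.6, -0.4]]
[ 5.75312e+02 -4.17700e+01  8.70000e-02] [[0.1, 1.2], [0.1, -0.3], [-0.4, -0.0], [0.2, -0.5]]
[ 5.72055e+02 -4.33800e+01  8.30000e-02] [[-0.5, -0.2], [0.1, -0.9], [-0.7, -0.6], [0.3, -1.6], [0.1, 0.1], [0.3, -1.5], [-0.2, -1.3], [0.1, -1.6]]
```

arm_command:
  targets: "0 0 0.3 0; 0 0 0.6 0; 0 0 0.71 0; 0 0 0.71 0; 0 0 0.71 0"

```text
time_s: 9.3
ee_pos: [444.3, -16.9, 50.0]
tool_rot: [0.999, 0.039, 0.001, -0.0]
ft_force: [0.0, 0.6, -1.5]
finger_gap: 25.4
```

arm_command:
  targets: "0.1 0 0 0; 0.2 0 0 0; 0.24 0 0 0; 0.26 0 0 0; 0.28 0 0 0; 0.28 0 0 0; 0.28 0 0 0"

```text
time_s: 10.18
ee_pos: [471.3, -14.9, 49.2]
tool_rot: [0.999, 0.039, -0.0, 0.0]
ft_force: [0.6, 0.1, -1.9]
finger_gap: 25.2
```

```bash
python3 - <<'E'
from h import *
o=[]
for n,w in (('scene',40),('top',40)):
    s=snap(n,n+'3'); u,v=w2px(s,(550,-20,60)).astype(int); print(n,u-w,v-w)
    c=s['color'][v-w:v+w,u-w:u+w]; o.append(cv2.resize(c,(400,400),interpolation=cv2.INTER_CUBIC))
cv2.imwrite('pics/g3.png',np.hstack(o)[:,:,::-1])
E
```

```text
scene 160 168
top 248 132
```

View pics/g3.png

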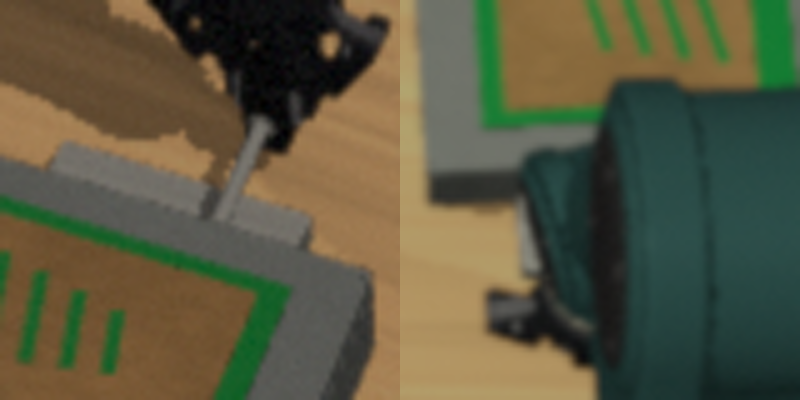

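The prong reaches the front edge in the scene crop at (215,215), about 35 mm toward +y of the middle. Now I advance gently, checking force.

arm_command:
  targets: "0.02 0 0 0; 0.04 0 0 0; 0.06 0 0 0; 0.06 0 0 0"

```text
time_s: 10.78
ee_pos: [478.0, -14.3, 49.3]
tool_rot: [0.999, 0.039, 0.0, -0.0]
ft_force: [-0.8, 0.4, -2.6]
finger_gap: 25.6
```

arm_command:
  targets: "0.02 0 0 0; 0.04 0 0 0; 0.06 0 0 0; 0.06 0 0 0"

```text
time_s: 11.28
ee_pos: [483.9, -13.9, 49.3]
tool_rot: [0.999, 0.039, 0.0, -0.0]
ft_force: [-0.2, -1.5, -2.2]
finger_gap: 25.1
```

arm_command:
  targets: "0.02 0 0 0; 0.04 0 0 0; 0.06 0 0 0; 0.08 0 0 0; 0.08 0 0 0"

```text
time_s: 11.9
ee_pos: [491.9, -13.2, 49.3]
tool_rot: [0.999, 0.039, 0.0, -0.0]
ft_force: [-0.4, 0.4, -1.0]
finger_gap: 25.2
```

arm_command:
  targets: "0.02 0 0 0; 0.05 0 0 0; 0.08 0 0 0; 0.1 0 0 0; 0.12 0 0 0; 0.14 0 0 0; 0.14 0 0 0"

```text
time_s: 12.78
ee_pos: [505.8, -12.1, 49.3]
tool_rot: [0.999, 0.039, 0.0, -0.0]
ft_force: [-0.8, -0.8, -2.0]
finger_gap: 25.3
```

arm_command:
  targets: "0.01 0 0 0; 0.02 0 0 0; 0.03 0 0 0; 0.04 0 0 0; 0.05 0 0 0; 0.05 0 0 0"

```text
time_s: 13.52
ee_pos: [510.7, -11.8, 49.3]
tool_rot: [0.999, 0.039, 0.0, -0.0]
ft_force: [-0.0, 0.3, -1.0]
finger_gap: 25.4
```

arm_command:
  targets: "0.01 0 0 0; 0.02 0 0 0; 0.03 0 0 0; 0.04 0 0 0; 0.05 0 0 0; 0.06 0 0 0; 0.06 0 0 0"

```text
time_s: 14.4
ee_pos: [516.6, -11.3, 49.3]
tool_rot: [0.999, 0.039, 0.0, -0.0]
ft_force: [-0.1, 0.2, -1.1]
finger_gap: 25.4
```

arm_command:
  targets: "0.01 0 0 0; 0.02 0 0 0; 0.02 0 0 0"

```text
time_s: 14.78
ee_pos: [518.4, -11.2, 49.3]
tool_rot: [0.999, 0.039, -0.0, 0.0]
ft_force: [-0.3, 0.1, -1.6]
finger_gap: 25.3
```

arm_command:
  targets: "0.01 0 0 0; 0.02 0 0 0; 0.02 0 0 0"

```text
time_s: 15.15
ee_pos: [518.8, -11.2, 49.0]
tool_rot: [0.999, 0.039, -0.002, 0.0]
ft_force: [-3.8, 1.3, 0.5]
finger_gap: 25.5
```

Contact with the plate at about 4 N. I add a little preload and then sweep toward −y.

arm_command:
  targets: "0.015 0 0 0; 0.015 0.01 0 0; 0.015 0.02 0 0; 0.015 0.03 0 0; 0.015 0.04 0 0"

```text
time_s: 15.78
ee_pos: [519.0, -13.2, 48.6]
tool_rot: [0.999, 0.041, -0.003, -0.001]
ft_force: [-6.1, 3.2, -1.0]
finger_gap: 25.3
```

arm_command:
  targets: "0 0.01 0 0; 0 0.02 0 0; 0 0.03 0 0; 0 0.04 0 0; 0 0.05 0 0; 0 0.06 0 0"

```text
time_s: 16.52
ee_pos: [519.5, -19.3, 48.5]
tool_rot: [0.999, 0.041, -0.003, -0.001]
ft_force: [-6.0, 4.1, -1.6]
finger_gap: 25.1
```

arm_command:
  targets: "0 0.01 0 0; 0 0.02 0 0; 0 0.03 0 0; 0 0.04 0 0; 0 0.05 0 0; 0 0.06 0 0; 0 0.07 0 0; 0 0.08 0 0"

```text
time_s: 17.52
ee_pos: [520.1, -27.2, 48.5]
tool_rot: [0.999, 0.041, -0.003, -0.001]
ft_force: [-6.0, 2.7, -2.1]
finger_gap: 25.0
```

arm_command:
  targets: "0 0.01 0 0; 0 0.02 0 0; 0 0.03 0 0; 0 0.04 0 0; 0 0.05 0 0; 0 0.06 0 0; 0 0.07 0 0; 0 0.08 0 0"

```text
time_s: 18.52
ee_pos: [520.7, -35.2, 48.5]
tool_rot: [0.999, 0.041, -0.003, -0.001]
ft_force: [-5.7, 3.3, -1.5]
finger_gap: 25.8
```

arm_command:
  targets: "0 0.01 0 0; 0 0.02 0 0; 0 0.03 0 0; 0 0.04 0 0; 0 0.05 0 0; 0 0.06 0 0; 0 0.07 0 0; 0 0.08 0 0"

```text
time_s: 19.52
ee_pos: [521.3, -43.2, 48.5]
tool_rot: [0.999, 0.041, -0.003, -0.001]
ft_force: [-6.5, 2.7, -2.2]
finger_gap: 25.4
```

arm_command:
  targets: "0 0.01 0 0; 0 0.02 0 0; 0 0.03 0 0; 0 0.04 0 0; 0 0.05 0 0; 0 0.06 0 0; 0 0.07 0 0; 0 0.08 0 0"

```text
time_s: 20.52
ee_pos: [522.0, -51.2, 48.5]
tool_rot: [0.999, 0.041, -0.003, -0.001]
ft_force: [-5.0, 3.8, -1.9]
finger_gap: 25.4
```

arm_command:
  targets: "0 0.01 0 0; 0 0.02 0 0; 0 0.03 0 0; 0 0.04 0 0; 0 0.05 0 0; 0 0.06 0 0"

```text
time_s: 21.28
ee_pos: [522.4, -57.2, 48.4]
tool_rot: [0.999, 0.041, -0.003, -0.001]
ft_force: [-5.8, 3.3, -1.1]
finger_gap: 25.3
```

arm_command:
  targets: "0 0.01 0 0; 0 0.02 0 0; 0 0.03 0 0; 0 0.04 0 0; 0 0.05 0 0; 0 0.06 0 0"

```text
time_s: 22.02
ee_pos: [522.9, -63.2, 48.4]
tool_rot: [0.999, 0.041, -0.003, -0.001]
ft_force: [-5.8, 3.5, -1.8]
finger_gap: 25.3
```

arm_command:
  targets: "0 0.01 0 0; 0 0.02 0 0; 0 0.03 0 0; 0 0.04 0 0; 0 0.05 0 0; 0 0.06 0 0"

```text
time_s: 22.78
ee_pos: [523.4, -69.1, 48.4]
tool_rot: [0.999, 0.041, -0.003, -0.001]
ft_force: [-6.1, 3.5, -1.4]
finger_gap: 25.2
```

arm_command:
  targets: "0 0.01 0 0; 0 0.02 0 0; 0 0.03 0 0; 0 0.04 0 0; 0 0.05 0 0; 0 0.06 0 0"

```text
time_s: 23.52
ee_pos: [523.8, -75.1, 48.4]
tool_rot: [0.999, 0.041, -0.003, -0.001]
ft_force: [-4.8, 3.7, -1.4]
finger_gap: 25.5
```

arm_command:
  targets: "0 0.01 0 0; 0 0.02 0 0; 0 0.03 0 0; 0 0.04 0 0; 0 0.05 0 0; 0 0.06 0 0"

```text
time_s: 24.28
ee_pos: [527.9, -82.5, 49.4]
tool_rot: [0.999, 0.04, 0.0, -0.0]
ft_force: [-0.0, 0.3, -1.2]
finger_gap: 25.7
```

The prong dropped in: force is gone and it moved 3.5 mm forward. Now pushing home slowly.

arm_command:
  targets: "0.01 0 0 0; 0.02 0 0 0; 0.03 0 0 0; 0.04 0 0 0; 0.05 0 0 0; 0.05 0 0 0"

```text
time_s: 25.02
ee_pos: [532.8, -82.3, 49.3]
tool_rot: [0.999, 0.039, 0.0, -0.0]
ft_force: [-0.1, 0.2, -3.0]
finger_gap: 25.0
```

arm_command:
  targets: "0.02 0 0 0; 0.04 0 0 0; 0.05 0 0 0; 0.06 0 0 0; 0.07 0 0 0; 0.08 0 0 0; 0.08 0 0 0"

```text
time_s: 25.9
ee_pos: [540.7, -81.7, 49.3]
tool_rot: [0.999, 0.039, 0.0, 0.0]
ft_force: [-0.3, 0.6, -1.7]
finger_gap: 25.4
```

arm_command:
  targets: "0.01 0 0 0; 0.02 0 0 0; 0.03 0 0 0; 0.04 0 0 0; 0.05 0 0 0; 0.05 0 0 0"

```text
time_s: 26.65
ee_pos: [545.8, -81.2, 49.3]
tool_rot: [0.999, 0.039, 0.0, -0.0]
ft_force: [-0.3, -0.2, -0.9]
finger_gap: 25.6
```

arm_command:
  targets: "0.01 0 0 0; 0.02 0 0 0; 0.03 0 0 0; 0.04 0 0 0; 0.05 0 0 0; 0.06 0 0 0; 0.06 0 0 0"

```text
time_s: 27.52
ee_pos: [551.7, -80.8, 49.3]
tool_rot: [0.999, 0.039, 0.0, -0.0]
ft_force: [-0.2, -0.0, -1.6]
finger_gap: 25.3
```

arm_command:
  targets: "0.01 0 0 0; 0.02 0 0 0; 0.03 0 0 0; 0.03 0 0 0; 0.03 0 0 0"

```text
time_s: 28.15
ee_pos: [553.8, -80.6, 49.2]
tool_rot: [0.999, 0.039, -0.001, 0.0]
ft_force: [-1.7, -0.4, -1.0]
finger_gap: 25.3
```

Contact at the expected depth. I seat it slightly, lower it onto the ledge, and release.

arm_command:
  targets: "0.01 0 0 0; 0.01 0 0.005 0; 0.01 0 0.01 0; 0.005 0 0.014 0; 0 0 0.016 0; 0 0 0.016 0"

```text
time_s: 28.9
ee_pos: [553.8, -80.8, 47.8]
tool_rot: [0.999, 0.039, -0.001, 0.0]
ft_force: [-5.2, -0.2, 4.4]
finger_gap: 25.4
```

arm_command:
  targets: "0 0 0 0; 0 0 0 0; 0 0 0 0; 0 0 0 0; 0 0 0 0; 0 0 0 0; 0 0 0 0; 0 0 0 0"
  fingers: 1

```text
time_s: 29.9
ee_pos: [554.6, -80.6, 47.7]
tool_rot: [0.999, 0.039, -0.0, 0.0]
ft_force: [0.1, -0.1, 0.9]
finger_gap: 85.3
```

Released. Now I retreat straight up, then away from the press, and look.

arm_command:
  targets: "0 0 -0.1 0; 0 0 -0.3 0; 0 0 -0.6 0; 0 0 -1 0; 0 0 -1 0"

```text
time_s: 30.52
ee_pos: [557.1, -80.7, 151.3]
tool_rot: [0.999, 0.039, 0.004, 0.0]
ft_force: [0.5, 0.2, 0.2]
finger_gap: 85.5
```

arm_command:
  targets: "-0.3 0.3 -0.3 0; -0.6 0.6 -0.6 0; -0.8 1 -0.8 0; -0.8 1 -0.8 0"

```text
time_s: 31.02
ee_pos: [481.2, -190.9, 228.7]
tool_rot: [0.999, 0.036, 0.0, 0.001]
ft_force: [0.1, -0.0, 0.1]
finger_gap: 85.5
```

```bash
python3 - <<'E'
from h import *
o=[]
for n,w in (('scene',50),('top',50)):
    s=snap(n,n+'4'); u,v=w2px(s,(555,-75,60)).astype(int); print(n,u-w,v-w)
    c=s['color'][v-w:v+w,u-w:u+w]; o.append(cv2.resize(c,(400,400),interpolation=cv2.INTER_CUBIC))
    # pin rear face top corners & front corners if seated (handle centre at 553.8,-80.6, yaw .08)
    for i,j,k in((-18,13,60),(-18,-13,60),(18,13,60),(18,-13,60),(-18,13,0)):
        print((i,j,k),((w2px(s,(554.5+i*.997-j*.08,-80.6+i*.08+j*.997,27+k))-[u-w,v-w])*4).round())
cv2.imwrite('pics/g4.png',np.hstack(o)[:,:,::-1]); print(bot.read_state()['ft_force'])
E
```

```text
scene 131 152
(-18, 13, 60) [218. 163.]
(-18, -13, 60) [182. 152.]
(18, 13, 60) [197. 207.]
(18, -13, 60) [161. 196.]
(-18, 13, 0) [227. 208.]
top 256 121
(-18, 13, 60) [197. 217.]
(-18, -13, 60) [232. 215.]
(18, 13, 60) [193. 170.]
(18, -13, 60) [228. 168.]
(-18, 13, 0) [190. 236.]
[-0.39365273  0.10048483  0.8015239 ]
```

View pics/g4.png

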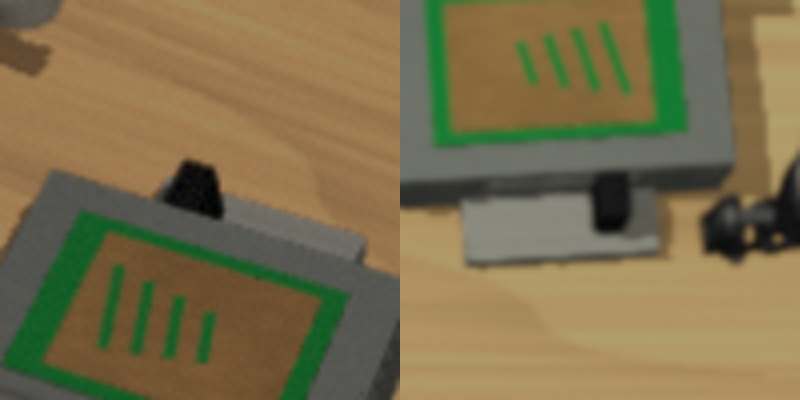

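The pin stands upright and flush with the press face. The handle's top-view extent, about (193–230, 172–232), matches the seated prediction, and the gripper is clear. Handing in.

```bash
python3 -c "
from cell import bot
print(bot.hand_in())"
```

```text
the job is handed in; nothing more can be done
None
```

The lock pin is in the latch hole with its handle against the press front. It is released and upright, and the job was handed in at about 31 s of the 64 s allowed. No verdict was reported.

- **Finding the hole:** I gripped the black pin and put its prong in near the slot's +y end. I then felt along the plate with 5–6.5 N of push. The prong dropped in at about y = −34 mm.
- **Pushing home:** The handle met the press about 30 mm past the plate contact, as the geometry predicts. The highest force reading on the press was about 5 to 7 N, taken at the end of each move.
- **Last checks:** After release, both camera views showed the pin upright, with its edges within a few mm of the predicted seated pose. Wrist force was near zero, and the gripper was about 230 mm up and to the side.
- **Limits of the checks:** I did not measure the tip depth directly after release; it rests on the contact point and the picture. I also did not re-measure the jar, tape or cup. The arm passed well above or away from them.
- **A disagreement:** The two cameras differed by about 6 mm on where the press is, so I relied on the contact force for depth.

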